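# Clear the spatula, then hold the sprung reagent cage gate ajar

### The arm

A 6-joint arm with a two-finger parallel gripper is mounted at the origin on a cart in front of the work surface, level with it; the furniture and walls round the work are solid. World frame = base frame: x ahead of the robot, y to its left, z up, the work surface at z = 0. Lengths are in mm, angles in rad, forces in N, time in s.
With the tool pointing down it reaches from about 400 to 825 mm from the base axis. Payload 7 kg.
Tool frame: the origin (TCP) lies at the very end of the fingers, on their centre line; the grasp point (between the pads) lies 19 mm behind it; z points along the fingers, y is the line along which they close (so a half turn about z gives the same grasp; the last joint's range is limited). The gripper opens to 88 mm and grips with 3 to 60 N. Pads are 19 mm wide; open, the fingers measure 130 mm over their backs; the gripper's body (78 mm by 193 mm) begins 47 mm behind the grasp point.
Start: joints at [-0.918, 0.359, 0.012, 0, -1.224, -0.288], TCP at [240.787, -630.569, 226.561] pointing down, gripper open.
Joint ranges: [-3.07, 3.07], [-1.43, 2.12], [-1.02, 1.25], [-3.03, 1.67], [-3.05, -0], [-3.03, 3.03]. Speed limits (rad/s): [2.39, 2.39, 3.01, 3.14, 3.14, 3.14].

### API

Orientations are given as a unit quaternion [x, y, z, w].
In Python, from plant import bot gives the robot as it stands. Calls block until the motion is done:
- bot.move_ptp(position, orientation): joint-space move of the TCP to a pose.
- bot.line_to(position, velocity=150, ori=None): straight line of the TCP; ori=None keeps the orientation; velocity is the mean speed in mm/s.
- bot.move_joints(angles): joint-space move.
- bot.move_gripper(opening, force=None): finger opening in mm; force is the grip in N (None keeps the last); returns when the fingers have stopped.
- bot.pause(seconds).
- bot.solve_ik(position, orientation): joint angles nearest the present ones, or None.
- bot.read_state(): the state.
- bot.camera(name): name is "scene" or "top" or "wrist"; returns the picture (384x512x3 uint8, red, green, blue); there is no depth.
- bot.get_calibration(name): a dict with "fx", "fy", "cx", "cy" (pixels), "distortion" ([k1, k2, p1, p2, k3] as OpenCV has them; the pictures are not rectified), "view" (4x4, takes a point from world to camera coordinates); the wrist camera has in their place "T_tool_cam" (4x4, takes a point from camera to tool coordinates, whose origin is the TCP and whose axes are the flange's). Camera axes: x right, y up, looking along -z (the intrinsics and any distortion apply to the point x, -y, -z); pixel columns grow to the right and rows downward; lengths in mm; the calibration is good to about 2 mm. A picture is of the moment at which its call begins: read the wrist's pose just before it. get_calibration takes no time and is no camera call.
A pose or a line that the arm cannot do raises bot.Unreachable and nothing moves.
- bot.close_job(): hands the job in; it is judged then, once.
The state is a dict: "t": time; "joint_pos": joint angles; "qvel": joint speeds; "tau": joint torques, N m; "tcp_pos": TCP position; "eef_rot": TCP orientation; "contact_force": force on the tool from outside, world axes, zero at the start; "moment": the same for the moment, N m; "width": finger opening in mm; "finger_force": force on a finger pad.
Only numpy, scipy, OpenCV 4.12 (cv2) and the standard library are available. Lean on these libraries where they do the work, as an engineer would, in place of code of your own. Each camera call takes 0.05 s, during which the arm holds its last target. There are 200 camera calls.

### The job

The spatula has been left in the way of the reagent cage's gate: lay it flat in its own shaped place in the white tool tray, blade in the wide end, and leave the brush beside it as it is. Then unbolt the cage by its red knob: the bolt sags, so lift its end over the bent-up lip of the brass keeper while you draw it back, without forcing it. By the same knob swing the self-closing gate about 12 cm ajar (measured at its free edge), and finish while still holding it there, touching the gate nowhere else.

Things in the scene. Friction and masses are not known exactly. Their poses are not given: they have to be found in the camera images.
- cage: Fixed grey wire-mesh reagent cage with bottles inside, 200 deep x 270 wide x 205 mm high. Origin: centre of its underside on the worktop. Its x axis points from the front (gate side, at x = -100 mm) to the back, y to the left seen from the front, z up.
- gate (a joint): Opening angle of the cage's front gate in rad: 0 shut, grows as its free edge swings out to the front (clockwise seen from above, about the upright hinge at its left edge). A spring always pulls it shut: 1.5 N at the knob when shut, 3 N at 0.6 rad. The gate is 210 mm wide: 12 cm ajar is about 0.58 rad. It opens only once the bolt's end has left the keeper.
- gate_hinge (a point): Point on the gate's hinge axis, 163 mm above the worktop, in the plane of the gate's front face (cage frame x = -100, y = +116 mm). Turns with the gate: its y axis points along the gate from the free edge to the hinge, its x axis from the front face to the inside.
- gate_edge (a point): Point on the gate's free edge, 210 mm from the hinge axis, at the same height; moves with the gate.
- bolt_knob: Red knob of the bolt, a cylinder 18 mm thick and 40 mm long, its axis (own x) square to the gate's front. Origin: its centre, 56 mm out from the gate's face, 190 mm from the hinge along the gate while bolted, 159 mm above the worktop. A stem 10 mm long joins it to the rod; keeper and guides reach 29 mm out from the gate's face. The cage's top is 46 mm above the knob's centre.
- bolt_draw (a joint): Distance in m by which the bolt is drawn back along the gate towards the hinge: 0 to 0.04; starts between 0 and 0.003 (bolted). The bolt's end is clear of the keeper from 0.022 on. Light friction, about 1 N; stays where it is left.
- bolt_lift (a joint): Angle in rad by which the drooping bolt rod is raised about its rear sleeve, 82 mm behind the knob: 0 hanging, 0.13 at most; it falls back by its weight (bolt 0.16 kg). The knob rises 82 mm per rad, the nose 124 mm per rad. From 0.07 (knob 6 mm up) the nose clears the keeper's lip; at 0.13 (knob 10.5 mm up) it meets a stop.
- bolt_nose: Downturned end of the bolt rod, a steel tooth 10 x 10 mm reaching 15 mm below the rod's axis, 42 mm beyond the knob. Origin: on the rod's axis. It sits in the keeper behind the lip and keeps the bolt from being drawn while it hangs.
- keeper: Fixed dull-brass keeper on the post beside the gate's free edge: a staple of 3 mm strip with a floor, a 13 mm wide front strap before the bolt's nose, a top, and an 8 mm lip bent up from the floor on the gate side. Its origin is that of the cage.
- keeper_lip (a point): Middle of the upper edge of the keeper's bent-up lip.
- gate_frame: The gate itself: grey frame 12 mm thick with mesh and a lock rail, 174 mm high, with the bolt's guides. Origin: on the hinge axis at the worktop.
- spatula: Loose spatula, 200 mm long, lying flat: blue handle 100 x 16 x 16 mm, thin steel neck and steel blade 66 x 30 x 3 mm. Origin: middle of its length, at its underside; x points to the blade's tip, z up.
- spatula_grip (a point): Point to grip: on the handle near the balance point, 20 mm from the spatula's middle towards the handle's end, half-way up the handle (8 mm over the underside). Its x axis points to the blade's tip.
- spatula_tip (a point): Tip of the spatula's blade, 100 mm from its middle.
- tool_tray: Fixed white plastic tool tray with a grey floor, 236 (x) x 160 (y) x 15 mm, with two shaped places; origin: centre of its underside. Floor 4 mm thick; the blocks that shape the places stand 8 mm above the floor, the rim 11 mm. Beside the handle's place is a recess for the fingers, from x = -65 to +10 mm and about 42 mm to either side of the handle.
- spatula_place (a point): Centre of the spatula's empty place, on the tray's floor; x points to its wide end. 212 mm long, 22 mm wide round the handle's end, 36 mm wide round the blade (x over +10 mm). The spatula lies right with its middle here and its blade to +x: grip point 20 mm behind this point, 8 mm over the floor; 3 mm of play to each side, 6 mm to each end.
- brush: Loose brush with a green handle, 180 mm long, 42 mm wide head, 20 mm thick, already lying in its own place in the tray. Origin: middle of its length, at its underside; x points to the bristles.

How it is judged:
By the outcome, as a careful person would: the job done as asked, in the order asked, and still so for the second after the job is handed in, while the arm keeps its last pose, push and grip.
It also fails if it takes over 58 s, if anything falls off the work surface, if the arm or the gripper's body presses on something with over 40 N, if the wrist force passes 120 N, or if a joint passes its speed limit or range.

## Working session

There is one attempt and no reset: what is moved stays moved. The work goes in short steps, each a Python script; the robot and the scene stay as the last script left them, time stands still between calls to the robot, and variables do not carry over. Pictures are saved under pics/ and viewed, at most 10 in all, crops included, and the job is handed in when it is done.

```bash
mkdir -p pics; ls; python3 - <<'E'
from plant import bot
import cv2,numpy as np
for n in ["scene","top"]:
    im=bot.camera(n); cv2.imwrite(f"pics/{n}0.png",cv2.cvtColor(im,cv2.COLOR_RGB2BGR))
    c=bot.get_calibration(n); print(n,{k:np.round(v,3).tolist() for k,v in c.items()})
c=bot.get_calibration("wrist");print({k:np.round(v,3).tolist() for k,v in c.items()})
s=bot.read_state();print(s)
E
```

```text
pics
scene {'fx': 386.958, 'fy': 386.958, 'cx': 253.953, 'cy': 192.721, 'distortion': [-0.12, 0.0, 0.0, 0.0, 0.0], 'view': [[-0.532, -0.847, -0.008, 337.751], [0.644, -0.411, 0.645, -446.019], [-0.549, 0.338, 0.764, -907.855], [0.0, 0.0, 0.0, 1.0]]}
top {'fx': 397.376, 'fy': 397.376, 'cx': 250.705, 'cy': 191.043, 'distortion': [-0.064, 0.0, 0.0, 0.0, 0.0], 'view': [[-0.0, -1.0, -0.021, 41.166], [0.994, -0.002, 0.108, -621.175], [-0.108, -0.021, 0.994, -1146.195], [0.0, 0.0, 0.0, 1.0]]}
{'fx': 313.247, 'fy': 313.247, 'cx': 250.003, 'cy': 192.126, 'distortion': [0.014, 0.0, 0.0, 0.0, 0.0], 'T_tool_cam': [[-0.0, 0.963, 0.27, 72.433], [1.0, -0.0, 0.001, -0.797], [0.001, 0.27, -0.963, -158.261], [0.0, 0.0, 0.0, 1.0]]}
{'t': 0.1, 'joint_pos': array([-9.17914430e-01,  3.59336783e-01,  1.11347989e-02, -3.07004441e-04,
       -1.22408684e+00, -2.88092527e-01]), 'qvel': array([-0.00164957, -0.00220211,  0.00125974,  0.00232749, -0.00020798,
       -0.00086321]), 'tau': array([-4.57777533e-04, -5.84163988e+01,  2.93755835e+01,  7.01553404e+00,
        1.02337101e-02, -6.09327731e-05]), 'tcp_pos': array([ 240.61868421, -630.18404393,  225.69590328]), 'eef_rot': array([-1.81333599e-01,  9.83421348e-01,  7.30595220e-04, -2.09642837e-04]), 'contact_force': array([-1.19389422,  0.15523222,  0.37460957]), 'moment': array([0.00292146, 0.0458536 , 0.03930635]), 'finger_force': 0.0, 'width': 87.57212933135784}
```

View pics/scene0.png

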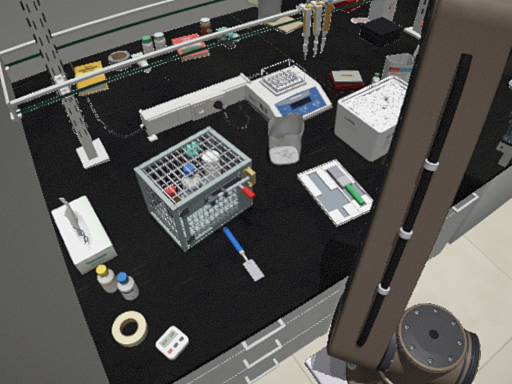

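View pics/top0.png

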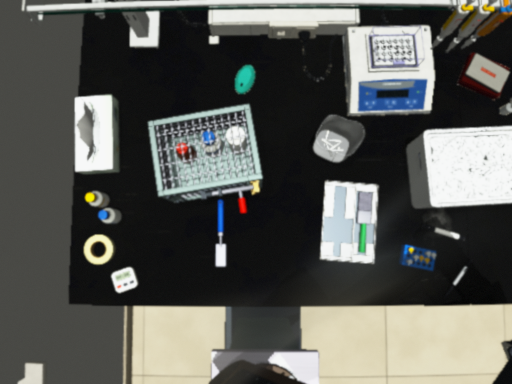

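Top view: the spatula's blue handle runs from (220,200) to (220,235), with its blade at (220,255) towards the robot. The red knob is at (242,203), the brass keeper at (256,187), and the tray spans (322..378, 181..262) with the empty place on its left.

```bash
cat > h.py <<'E'
import numpy as np,cv2
from plant import bot
from scipy.spatial.transform import Rotation as R
def cam(n,st=None):
    c=bot.get_calibration(n);K=np.array([[c["fx"],0,c["cx"]],[0,c["fy"],c["cy"]],[0,0,1.]]);D=np.array(c["distortion"])
    if n=="wrist":
        T=np.eye(4);T[:3,:3]=R.from_quat(st["eef_rot"]).as_matrix();T[:3,3]=st["tcp_pos"];M=T@np.array(c["T_tool_cam"])
    else: M=np.linalg.inv(np.array(c["view"]))
    return K,D,M
def rays(cm,px):
    K,D,M=cm;u=cv2.undistortPoints(np.array(px,float).reshape(-1,1,2),K,D).reshape(-1,2)
    d=np.c_[u[:,0],-u[:,1],-np.ones(len(u))]@M[:3,:3].T
    return M[:3,3],d/np.linalg.norm(d,axis=1)[:,None]
def onz(cm,px,z):
    o,d=rays(cm,px);return o+d*((z-o[2])/d[:,2])[:,None]
def onplane(cm,px,p,n):
    o,d=rays(cm,px);return o+d*(((p-o)@n)/(d@n))[:,None]
def tri(cms,pxs):
    A=np.zeros((3,3));b=np.zeros(3)
    for c,p in zip(cms,pxs):
        o,d=rays(c,[p]);P=np.eye(3)-np.outer(d[0],d[0]);A+=P;b+=P@o
    return np.linalg.solve(A,b)
def proj(cm,X):
    K,D,M=cm;V=np.linalg.inv(M);p=np.atleast_2d(X)@V[:3,:3].T+V[:3,3]
    return cv2.projectPoints(p*[1,-1,-1],np.zeros(3),np.zeros(3),K,D)[0].reshape(-1,2)
def mask(im,col,box=None):
    h=cv2.cvtColor(im,cv2.COLOR_RGB2HSV).astype(int);H,S,V=h[...,0],h[...,1],h[...,2]
    m={"red":((H<8)|(H>172))&(S>150)&(V>80),"blue":(abs(H-110)<12)&(S>140)&(V>60),
       "green":(abs(H-62)<18)&(S>120)&(V>50),"white":(S<40)&(V>170),"brass":(abs(H-22)<10)&(S>80)&(V>80)}[col]
    if box:
        k=np.zeros(m.shape,bool);k[box[1]:box[3],box[0]:box[2]]=1;m&=k
    return m.astype(np.uint8)
def big(m):
    n,l,s,c=cv2.connectedComponentsWithStats(m);i=1+np.argmax(s[1:,4]);return (l==i).astype(np.uint8),c[i],s[i]
def rect(m):
    cs=cv2.findContours(m,cv2.RETR_EXTERNAL,cv2.CHAIN_APPROX_NONE)[0]
    return cv2.minAreaRect(max(cs,key=cv2.contourArea))
def down(yaw): # tool z down, tool y axis horizontal at world angle yaw
    y=np.array([np.cos(yaw),np.sin(yaw),0]);z=np.array([0,0,-1.]);return R.from_matrix(np.c_[np.cross(y,z),y,z]).as_quat()
E
python3 - <<'E'
from h import *
np.set_printoptions(precision=1,suppress=True)
t=cv2.imread("pics/top0.png")[...,::-1].copy();s=cv2.imread("pics/scene0.png")[...,::-1].copy()
ct,cs=cam("top"),cam("scene")
mb,c,st=big(mask(t,"blue",(205,190,235,245)));r=rect(mb);print("handle",c,st,r);bp=cv2.boxPoints(r);print(onz(ct,bp,14))
mw,c,st=big(mask(t,"white",(205,238,235,275)));r=rect(mw);print("blade",c,r);print(onz(ct,cv2.boxPoints(r),3),onz(ct,[c],3))
_,a,s1=big(mask(t,"red",(230,185,260,220)));_,b,s2=big(mask(s,"red",(235,175,262,205)));print("knob",a,s1,b,s2,tri([ct,cs],[a,b]))
_,a,s1=big(mask(t,"brass",(245,175,268,198)));_,b,s2=big(mask(s,"brass",(240,160,262,190)));print("keeper",a,s1,b,s2,tri([ct,cs],[a,b]))
mg,c,st=big(mask(t,"green",(350,215,375,260)));r=rect(mg);print("green",c,r);print(onz(ct,cv2.boxPoints(r),22))
cv2.imwrite("pics/crop1.png",np.hstack([cv2.resize(t[170:275,310:390],None,fx=5,fy=5,interpolation=cv2.INTER_CUBIC),cv2.resize(t[180:215,205:285],(400,175),interpolation=cv2.INTER_CUBIC).repeat(3,0)])[...,::-1])
E
```

```text
handle [220.  215.3] [217 199   7  33 226] ((220.0, 215.0), (32.0, 6.0), 90.0)
[[599.4 142.7  14. ]
 [599.4 124.5  14. ]
 [503.2 123.8  14. ]
 [503.2 141.9  14. ]]
blade [220.5 254.4] ((220.5, 253.0), (9.0, 24.0), 0.0)
[[401.5 145.3   3. ]
 [473.2 145.8   3. ]
 [473.2 118.6   3. ]
 [401.6 118.2   3. ]] [[433.2 132.    3. ]]
knob [242.1 205.1] [238 197   9  17 122] [248.4 192.4] [242 187  13  12  85] [569.3  59.4 162.5]
keeper [255.  186.8] [250 180  10  15 103] [250.1 175.8] [244 167  12  20 133] [617.1  24.8 166.8]
green [362.3 237.7] ((362.23455810546875, 237.48231506347656), (5.3215203285217285, 27.272790908813477), 3.8140745162963867)
[[ 443.9 -278.2   22. ]
 [ 524.1 -285.7   22. ]
 [ 523.  -301.5   22. ]
 [ 442.8 -294.    22. ]]
```

View pics/crop1.png

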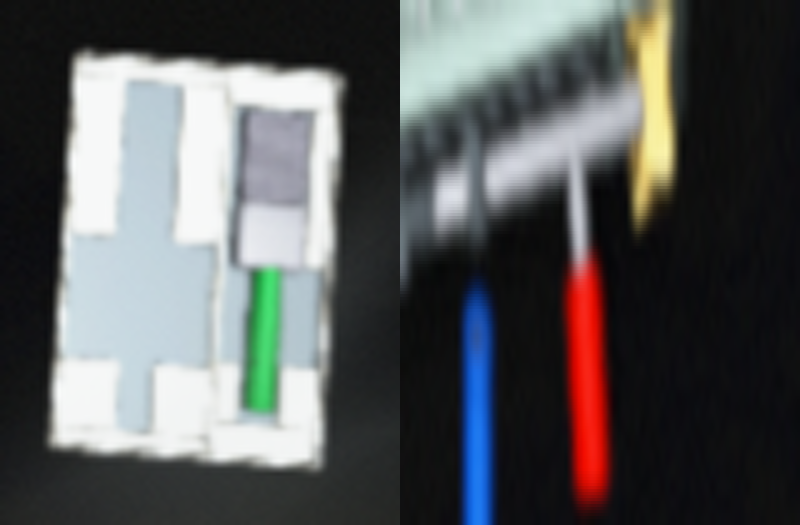

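Crop: the tray's empty place is the left column, with its wide end away from the robot (+x) and the narrow end near. The spatula's blade points to -x, so it needs about a half turn. Next, an IK check and close looks with the wrist camera.

```bash
cat >> h.py <<'E'
def tilt(yaw,a): # down(yaw), then leaned about tool y: approach dir gets component a along -tool x
    return (R.from_quat(down(yaw))*R.from_euler('y',-a)).as_quat()
def shot(n,name=None):
    st=bot.read_state();im=bot.camera(n)
    if name: cv2.imwrite(f"pics/{name}.png",im[...,::-1])
    return im,cam(n,st)
E
python3 - <<'E'
from h import *
np.set_printoptions(precision=2,suppress=True)
a=np.radians(15);q=tilt(np.pi/2,a);print(R.from_quat(q).as_matrix()[:,2])
for p in [(440,132,250),(520,132,4)]: print(p,bot.solve_ik(p,q))
ph=np.radians(-4.5);q2=tilt(ph-np.pi/2,a)
for p in [(475,-235,8),(450,-235,250)]:
    print(p,bot.solve_ik(p,q2),bot.solve_ik(p,down(ph-np.pi/2)))
try:
    bot.move_ptp((440,120,250),q)
except bot.Unreachable as e: print(e)
im,c=shot("wrist","w1");print(bot.read_state()["t"],bot.read_state()["joint_pos"])
E
```

```text
[ 0.26 -0.   -0.97]
(440, 132, 250) [ 0.9  -0.19 -0.68  0.25 -0.94 -2.61]
(520, 132, 4) None
(475, -235, 8) [-0.09  0.5  -0.36  0.   -0.97  1.58] [-0.09  0.37 -0.56  0.   -0.64  1.58]
(450, -235, 250) [-0.09  0.23 -0.15  0.   -1.46  1.58] [-0.09  0.07 -0.31  0.   -1.19  1.59]
2.8833 [ 0.87 -0.2  -0.68  0.25 -0.93 -2.58]
```

View pics/w1.png

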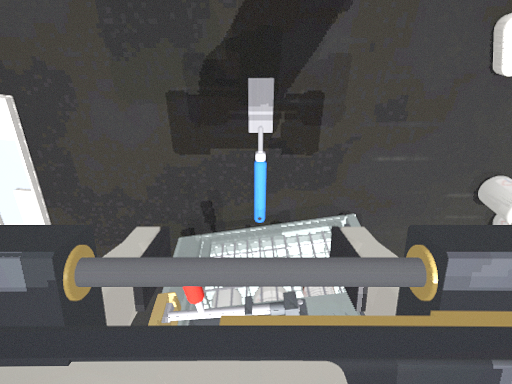

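Wrist view: the spatula's blade is at (261,105) and its handle runs (260,160)-(260,220). The red knob is at (193,293), half hidden by the gripper. Now the measurement and the IK options.

```bash
python3 - <<'E'
from h import *
np.set_printoptions(precision=2,suppress=True)
st=bot.read_state();im=cv2.imread("pics/w1.png")[...,::-1].copy();c=cam("wrist",st)
m,ce,_=big(mask(im,"blue",(230,140,290,225)));r=rect(m);print(r);print(onz(c,cv2.boxPoints(r),16))
ys,xs=np.nonzero(m)
for lo,hi in [(165,175),(205,213)]:
    k=(ys>=lo)&(ys<=hi);print("axis",onz(c,[(xs[k].mean(),ys[k].mean())],16))
h=cv2.cvtColor(im,cv2.COLOR_RGB2GRAY);m=np.zeros_like(h);m[60:134,235:290]=(h[60:134,235:290]>110);m,ce,_=big(m);print("blade",onz(c,[ce],3),onz(c,cv2.boxPoints(rect(m)),3))
for al in (0,5,10,15,20):
  a=np.radians(al)
  for nm,q in(("+",tilt(np.pi/2,a)),("-",tilt(-np.pi/2,-a))):
    for p in [(515,132,4),(485,132,120)]: print(al,nm,p,bot.solve_ik(p,q))
  for nm,q in(("+p",tilt(np.pi/2-.08,-a)),("-p",tilt(-np.pi/2-.08,a))): print(al,nm,bot.solve_ik((475,-235,10),q))
E
```

```text
((260.0, 191.5), (61.0, 12.0), 90.0)
[[501.34 123.91  16.  ]
 [501.34 139.39  16.  ]
 [598.32 141.85  16.  ]
 [598.32 124.48  16.  ]]
axis [[514.29 131.85  16.  ]]
axis [[576.29 132.05  16.  ]]
blade [[432.66 131.18   3.  ]] [[401.65 116.49   3.  ]
 [401.67 145.51   3.  ]
 [468.35 147.99   3.  ]
 [468.33 116.22   3.  ]]
0 + (515, 132, 4) [ 0.62  0.38 -0.56 -0.   -0.63 -2.19]
0 + (485, 132, 120) [ 0.66  0.18 -0.51  0.   -0.89 -2.23]
0 - (515, 132, 4) [ 0.62  0.38 -0.56  0.   -0.63  0.95]
0 - (485, 132, 120) [ 0.66  0.18 -0.51  0.   -0.89  0.91]
0 +p [-0.09  0.37 -0.56  0.   -0.64 -1.56]
0 -p [-0.09  0.37 -0.56  0.   -0.64  1.58]
5 + (515, 132, 4) [ 0.66  0.34 -0.68  0.12 -0.48 -2.33]
5 + (485, 132, 120) [ 0.7   0.13 -0.61  0.08 -0.77 -2.33]
5 - (515, 132, 4) [ 0.66  0.34 -0.68  0.12 -0.48  0.81]
5 - (485, 132, 120) [ 0.7   0.13 -0.61  0.08 -0.77  0.81]
5 +p [-0.09  0.41 -0.49  0.   -0.75 -1.56]
5 -p [-0.09  0.41 -0.49  0.   -0.75  1.58]
10 + (515, 132, 4) [ 0.68  0.31 -0.85  0.38 -0.3  -2.6 ]
10 + (485, 132, 120) [ 0.75  0.08 -0.72  0.2  -0.65 -2.47]
10 - (515, 132, 4) [ 0.68  0.31 -0.85  0.38 -0.3   0.54]
10 - (485, 132, 120) [ 0.75  0.08 -0.72  0.2  -0.65  0.68]
10 +p [-0.09  0.45 -0.43  0.   -0.87 -1.56]
10 -p [-0.09  0.45 -0.43  0.   -0.87  1.58]
15 + (515, 132, 4) None
15 + (485, 132, 120) [ 0.78  0.03 -0.85  0.37 -0.53 -2.66]
15 - (515, 132, 4) None
15 - (485, 132, 120) [ 0.78  0.03 -0.85  0.37 -0.53  0.48]
15 +p [-0.09  0.5  -0.36  0.   -0.97 -1.56]
15 -p [-0.09  0.5  -0.36  0.   -0.97  1.58]
20 + (515, 132, 4) None
20 + (485, 132, 120) [ 0.77 -0.   -1.    0.66 -0.39 -2.93]
20 - (515, 132, 4) None
20 - (485, 132, 120) [ 0.77 -0.   -1.    0.66 -0.39  0.21]
20 +p [-0.09  0.55 -0.29  0.   -1.08 -1.57]
20 -p [-0.09  0.55 -0.29  0.   -1.08  1.58]
```

```bash
python3 - <<'E'
from h import *
np.set_printoptions(precision=2,suppress=True)
a=np.radians(8);q=tilt(np.pi/2,a);ax=R.from_quat(q).as_matrix()[:,2];g=np.array([515,131.8,3.5])
bot.move_gripper(50)
bot.move_ptp(g-130*ax,q)
bot.line_to(g-30*ax,150); bot.line_to(g,60)
s=bot.read_state();print(s["t"],s["tcp_pos"],s["contact_force"])
bot.move_gripper(0,30)
s=bot.read_state();print(s["t"],s["tcp_pos"],s["contact_force"],s["width"],s["finger_force"])
bot.line_to(g+[-20,0,40],80); bot.line_to([430,100,140],180)
s=bot.read_state();print(s["t"],s["width"],s["finger_force"],s["contact_force"])
q2=tilt(np.radians(-4.5)-np.pi/2,a)
bot.move_ptp([450,-235,180],q2)
im,c=shot("wrist","w2");s=bot.read_state();print(s["t"],s["tcp_pos"],s["width"],s["joint_pos"])
E
```

```text
5.7667 [515.02 131.74   3.5 ] [-0.69  0.04  0.43]
6.4167 [515.09 131.9    3.64] [-0.76  0.44  1.57] 15.603542035893048 29.999521672725677
7.9417 15.732133596168634 29.99909609556198 [ 0.04  0.39 -1.17]
11.3417 [ 450.06 -234.86  180.02] 15.709170248311814 [-0.09  0.2  -0.32  0.   -1.18  1.58]
```

View pics/w2.png

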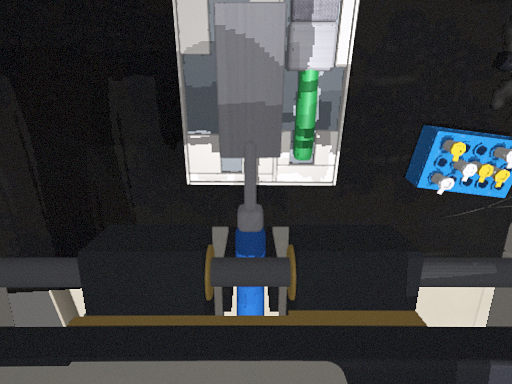

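The spatula hangs straight in the grip, blade forward. The tray's near edge runs (187,184)-(337,185) with the blade hiding its place, so I'll shift sideways for a clear look.

```bash
python3 - <<'E'
from h import *
np.set_printoptions(precision=2,suppress=True)
bot.line_to([520,-140,230],250)
im,c=shot("wrist","w3");s=bot.read_state();print(s["t"],s["tcp_pos"],s["eef_rot"].tolist(),s["width"])
E
```

```text
12.0583 [ 519.5  -139.9   229.66] [0.9967679015144427, -0.039082892808242904, -0.07013392210592234, -0.002740614944506643] 15.571214623862733
```

View pics/w3.png

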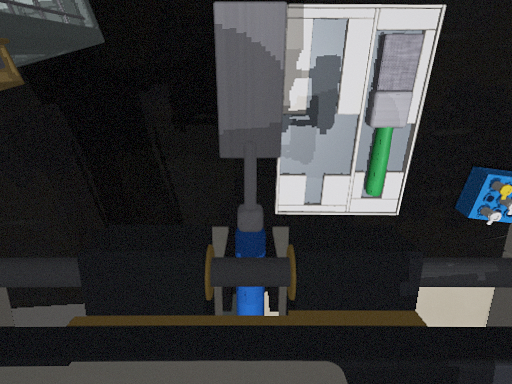

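The place is now clear: wide slot about columns 310-345 in rows 20-110, narrow end about columns 305-325 in rows 178-205, tray near edge at row 214. Reading row profiles for the edges.

```bash
python3 - <<'E'
from h import *
im=cv2.imread("pics/w3.png");h=cv2.cvtColor(im,cv2.COLOR_BGR2HSV)
for r in (30,45,60,182,188,194,198): print(r,"V",h[r,272:450:1,2].tolist() if r in(45,188) else "", "S",h[r,286:365,1].tolist())
print("col315 V",h[170:222,315,2].tolist()); print("col330 V",h[0:30,328,2].tolist())
E
```

```text
30 V  S [10, 12, 12, 8, 9, 11, 9, 6, 8, 6, 8, 9, 8, 6, 9, 8, 11, 3, 3, 2, 2, 2, 2, 2, 3, 4, 1, 22, 22, 21, 20, 19, 20, 22, 19, 22, 21, 22, 24, 24, 24, 25, 24, 22, 21, 21, 23, 27, 24, 21, 21, 22, 20, 21, 27, 21, 23, 21, 26, 20, 22, 10, 9, 3, 3, 3, 2, 2, 3, 2, 4, 2, 2, 3, 3, 2, 3, 2, 3]
45 V [132, 128, 126, 131, 127, 127, 127, 125, 126, 129, 127, 123, 106, 106, 147, 169, 169, 168, 168, 166, 168, 169, 167, 168, 167, 170, 162, 166, 166, 165, 163, 186, 223, 220, 220, 221, 221, 221, 211, 173, 189, 188, 189, 187, 188, 188, 186, 188, 187, 186, 187, 186, 185, 184, 186, 185, 184, 184, 184, 185, 185, 182, 183, 183, 183, 183, 182, 181, 181, 181, 183, 179, 82, 112, 218, 223, 221, 219, 220, 219, 220, 220, 220, 221, 219, 219, 218, 220, 218, 219, 220, 220, 219, 220, 219, 220, 221, 221, 159, 218, 221, 213, 172, 173, 175, 159, 92, 55, 50, 50, 58, 66, 135, 146, 166, 174, 167, 166, 163, 153, 154, 156, 154, 158, 155, 151, 153, 157, 157, 150, 154, 162, 161, 159, 154, 151, 150, 145, 154, 159, 159, 160, 166, 159, 157, 165, 168, 169, 168, 142, 143, 206, 221, 219, 218, 218, 219, 219, 220, 217, 157, 91, 174, 2
[... 2241 characters left out ...]
 2, 4, 31, 29, 25]
198 V  S [0, 1, 2, 3, 1, 3, 1, 3, 3, 2, 5, 3, 3, 3, 2, 2, 3, 2, 1, 26, 25, 25, 27, 21, 24, 24, 27, 29, 28, 25, 26, 26, 26, 27, 29, 12, 3, 3, 3, 3, 2, 2, 2, 2, 2, 2, 3, 2, 2, 3, 2, 3, 3, 3, 3, 2, 3, 2, 2, 3, 2, 9, 2, 1, 7, 12, 5, 7, 9, 7, 7, 7, 9, 4, 8, 10, 13, 8, 15]
col315 V [168, 166, 166, 167, 167, 167, 163, 170, 174, 175, 175, 173, 173, 173, 174, 173, 173, 174, 173, 172, 171, 170, 171, 173, 173, 170, 169, 170, 171, 167, 170, 173, 154, 81, 92, 175, 226, 224, 222, 224, 214, 166, 157, 210, 170, 10, 13, 27, 26, 2, 9, 19]
col330 V [31, 27, 17, 23, 174, 223, 210, 171, 169, 221, 218, 219, 219, 218, 219, 221, 220, 208, 95, 148, 183, 182, 182, 183, 184, 182, 181, 183, 183, 181]
```

```bash
python3 - <<'E'
from h import *
np.set_printoptions(precision=1,suppress=True)
st=bot.read_state();c=cam("wrist",st)
px=[(312.5,30),(348.5,30),(310.5,45),(345.4,45),(305,188),(322.8,188),(315,204.8),(328,17.3)]
P=onz(c,px,12);print(P)
A=(P[0]+P[1])/2;B=(P[2]+P[3])/2;C=(P[4]+P[5])/2
print("mids",A,B,C)
for a in (A,B): print("yaw",np.degrees(np.arctan2(*(a-C)[[1,0]])))
# outer edges z=15
E=onz(c,[(276,214),(398,214.5),(441.5,8)],15);print(E,np.degrees(np.arctan2(*(E[2]-E[1])[[1,0]])),np.degrees(np.arctan2(*(E[0]-E[1])[[1,0]]))-90)
yaw=np.arctan2(*((A+B)/2-C)[[1,0]]);d=np.array([np.cos(yaw),np.sin(yaw),0])
n=(P[6]-C)@d;f=(P[7]-C)@d;print("len",f-n,"centre",C+d*(n+f)/2)
tp=cv2.imread("pics/top0.png")[...,::-1];ct=cam("top")
print("top proj of centre/ends",proj(ct,[C+d*n,C+d*f,*E]))
E
```

```text
[[ 631.3 -214.1   12. ]
 [ 628.3 -251.1   12. ]
 [ 617.5 -212.1   12. ]
 [ 614.6 -248.6   12. ]
 [ 454.4 -205.3   12. ]
 [ 452.6 -227.7   12. ]
 [ 429.7 -218.    12. ]
 [ 641.5 -229.8   12. ]]
mids [ 629.8 -232.6   12. ] [ 616.  -230.3   12. ] [ 453.5 -216.5   12. ]
yaw -5.218922153320461
yaw -4.867179018137288
[[ 421.8 -167.    15. ]
 [ 408.7 -324.8   15. ]
 [ 639.9 -341.    15. ]] -4.0173686308762875 -4.762579555118407
len 212.0315955140477 centre [ 535.6 -223.8   12. ]
top proj of centre/ends [[336.6 255.6]
 [341.2 185. ]
 [320.8 258.5]
 [374.  262.7]
 [377.  185.3]]
```

The slot measures 212 mm long and 37 / 22.5 mm wide, which matches the given sizes. Centre is (535.6, -223.8), yaw about -4.9°. Going above it and checking from close by.

```bash
python3 - <<'E'
from h import *
np.set_printoptions(precision=2,suppress=True)
yaw=np.radians(-4.85);d=np.array([np.cos(yaw),np.sin(yaw),0]);q=tilt(yaw-np.pi/2,np.radians(8))
T=np.array([535.6,-223.8,7.6])-14.4*d;np.save("T.npy",T)
bot.line_to(T+[0,0,60],200,q);bot.line_to(T+[0,0,20],80)
im,c=shot("wrist","w4");s=bot.read_state();print(s["t"],s["tcp_pos"],T,s["width"],s["contact_force"])
cv2.imwrite("pics/w4b.png",cv2.resize(im[0:235,130:400],None,fx=2.5,fy=2.5)[...,::-1])
E
```

```text
13.8167 [ 521.63 -222.62   27.9 ] [ 521.25 -222.58    7.6 ] 15.850935880099229 [-0.62  0.15 -1.41]
```

View pics/w4b.png

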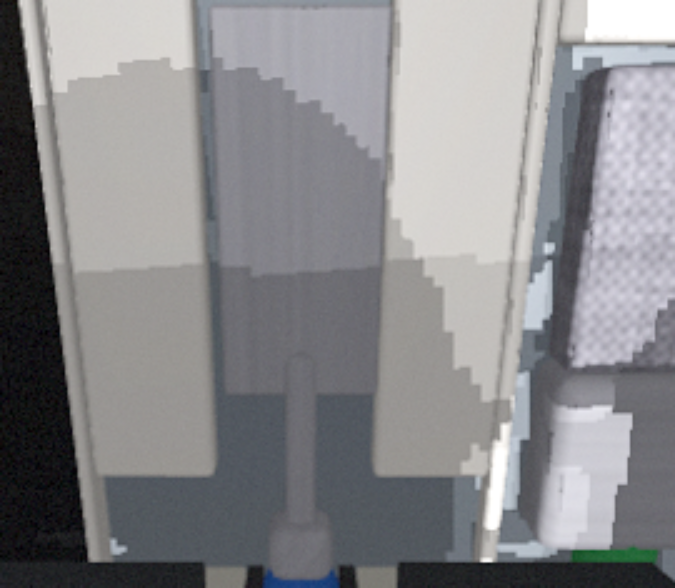

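Blade edges in the crop are at about (217,383) on row 150 and (226,376) on row 380; the slot edges there are (205,388) and (214,375). Converting to mm.

```bash
python3 - <<'E'
from h import *
np.set_printoptions(precision=2,suppress=True)
c=cam("wrist",bot.read_state());f=lambda u,v:(u/2.5+130,v/2.5)
yaw=np.radians(-4.85);R2=np.array([[np.cos(yaw),np.sin(yaw)],[-np.sin(yaw),np.cos(yaw)]]);O=np.array([535.6,-223.8])
loc=lambda px,z:(onz(c,px,z)[:,:2]-O)@R2.T
print("blade",loc([f(217,150),f(383,150),f(226,380),f(376.5,380),f(300,394),f(300,8)],27.5))
print("slot",loc([f(205,150),f(388.5,150),f(214.5,430),f(374.5,430),f(150,475),f(420,475)],12))
E
```

```text
blade [[ 78.98  13.79]
 [ 78.99 -14.85]
 [ 37.97  13.83]
 [ 37.96 -15.38]
 [ 35.13  -0.53]
 [100.    -0.52]]
slot [[ 78.71  17.57]
 [ 78.72 -17.43]
 [ 21.98  18.29]
 [ 21.96 -16.98]
 [ 11.17  33.33]
 [ 11.15 -27.69]]
```

```bash
python3 - <<'E'
from h import *
np.set_printoptions(precision=2,suppress=True)
T=np.load("T.npy")+[0.7,0.9,0];np.save("T.npy",T)
bot.line_to(T+[0,0,4],40)
s=bot.read_state();print(s["tcp_pos"],s["contact_force"],s["width"])
bot.line_to(T,15)
s=bot.read_state();print(s["t"],s["tcp_pos"],s["contact_force"],s["width"])
bot.line_to(T-[0,0,.5],5);s=bot.read_state();print(s["tcp_pos"],s["contact_force"])
bot.move_gripper(34)
bot.line_to(T+[0,0,90],120)
im,c=shot("wrist","w5");s=bot.read_state();print(s["t"],s["tcp_pos"],s["contact_force"])
ti,ct=shot("top")
cv2.imwrite("pics/w5b.png",np.hstack([im[0:300,110:400],cv2.resize(ti[170:275,310:390],(228,300))])[...,::-1])
E
```

```text
[ 521.84 -221.7    11.37] [-0.07 -0.36 -0.93] 15.914973424472803
14.7833 [ 522.04 -221.67    7.62] [0.05 0.23 0.26] 15.878995759355725
[ 522.04 -221.69    7.58] [-0.96  0.93  5.7 ]
16.5583 [ 521.29 -221.53   96.66] [-0.7  -0.12 -1.2 ]
```

View pics/w5b.png

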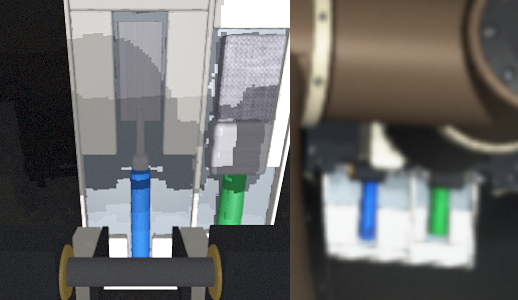

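Spatula lies straight in its place, blade in the wide slot, brush undisturbed. Next, a look at the knob from above, with IK for the swing path checked first.

```bash
python3 - <<'E'
from h import *
np.set_printoptions(precision=2,suppress=True)
bot.line_to([500,-200,330],300)
y0=np.pi/2+np.radians(8.5)
bot.move_ptp([560,55,330],down(y0))
im,c=shot("wrist","w6");s=bot.read_state();print(s["t"],s["tcp_pos"],s["joint_pos"])
m,ce,stt=big(mask(im,"red",(150,40,350,260)));r=rect(m);print(ce,stt,r);print(onz(c,cv2.boxPoints(r),165),onz(c,[ce],166))
for al in (0,5,8):
  a=np.radians(al)
  for p,dy in [((569,59,145),0),((569,85,153),0),((520,80,153),-.3),((485,75,153),-.58)]: print(al,p,bot.solve_ik(p,tilt(y0+dy,a)))
E
```

```text
20.4333 [560.01  54.84 329.98] [ 0.45  0.12 -0.07  0.   -1.38 -1.87]
[253.32 185.06] [245 167  17  38 598] ((253.0, 185.5), (37.0, 16.0), 90.0)
[[552.16  47.44 165.  ]
 [549.67  64.02 165.  ]
 [589.87  70.42 165.  ]
 [592.44  53.28 165.  ]] [[569.92  58.96 166.  ]]
0 (569, 59, 145) [ 0.45  0.26 -0.33  0.   -0.98 -1.87]
0 (569, 85, 153) [ 0.49  0.26 -0.31  0.   -1.   -1.91]
0 (520, 80, 153) [ 0.53  0.18 -0.42  0.   -0.98 -2.25]
0 (485, 75, 153) [ 0.55  0.12 -0.49  0.   -0.96 -2.56]
5 (569, 59, 145) [ 0.46  0.21 -0.42  0.04 -0.86 -1.91]
5 (569, 85, 153) [ 0.51  0.2  -0.4   0.04 -0.88 -1.96]
5 (520, 80, 153) [ 0.57  0.13 -0.51  0.08 -0.86 -2.34]
5 (485, 75, 153) [ 0.62  0.07 -0.59  0.1  -0.87 -2.68]
8 (569, 59, 145) [ 0.48  0.18 -0.47  0.06 -0.79 -1.94]
8 (569, 85, 153) [ 0.52  0.18 -0.46  0.07 -0.81 -1.99]
8 (520, 80, 153) [ 0.6   0.1  -0.58  0.13 -0.8  -2.41]
8 (485, 75, 153) [ 0.65  0.05 -0.65  0.17 -0.82 -2.77]
```

View pics/w6.png

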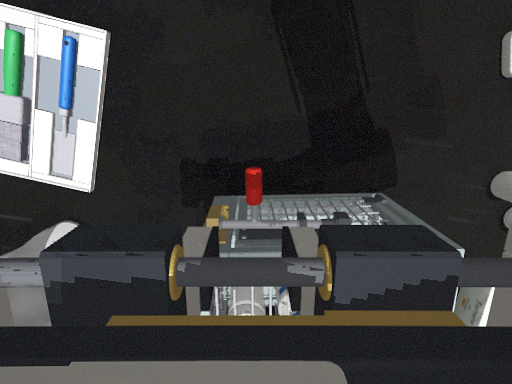

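The knob is at (253,185), upright in the image, so it lines up with the tool. It's at about (570, 59), 41 mm long, brass keeper at (217,215). Grasping it from above with a slight outward lean.

```bash
python3 - <<'E'
from h import *
np.set_printoptions(precision=2,suppress=True)
yc=np.radians(9);q=tilt(np.pi/2+yc,np.radians(5));ax=R.from_quat(q).as_matrix()[:,2]
K=np.array([570.3,59.,159]);G=K+14*ax;np.save("G.npy",G);print(G,ax)
bot.move_gripper(44)
bot.line_to(G-70*ax,250,q);bot.line_to(G,80);bot.pause(.2)
s=bot.read_state();f0=s["contact_force"];np.save("f0.npy",f0);print(s["t"],s["tcp_pos"],f0)
bot.move_gripper(0,25);bot.pause(.2)
s=bot.read_state();print(s["t"],s["tcp_pos"],s["contact_force"],s["moment"],s["width"],s["finger_force"])
im,c=shot("wrist","w7");
m,ce,stt=big(mask(im,"red",(150,40,350,300)));print(ce,stt)
E
```

```text
[571.51  59.19 145.05] [ 0.09  0.01 -1.  ]
22.7333 [571.72  59.28 145.57] [ 0.88  0.82 -0.29]
23.4917 [571.51  59.27 145.05] [-0.88  0.45  0.8 ] [0.22 0.36 0.08] 17.486155700128883 24.98886376619339
[249.88 237.06] [ 232  216   37   41 1367]
```

```bash
python3 - <<'E'
from h import *
np.set_printoptions(precision=2,suppress=True)
G=np.load("G.npy");yc=np.radians(9);ey=np.array([-np.sin(yc),np.cos(yc),0])
def rep(n):
    s=bot.read_state();print(n,round(s["t"],2),s["tcp_pos"],"F",s["contact_force"],"M",s["moment"],round(s["width"],2));return s
for z in (4,8):
    bot.line_to(G+[0,0,z],25);bot.pause(.1);rep(z)
for d in (5,10,16,23,30):
    bot.line_to(G+[0,0,8]+d*ey,30);s=rep(("d",d))
    if np.linalg.norm(s["contact_force"])>10: print("STOP");break
E
```

```text
4 23.95 [571.25  59.03 148.8 ] F [ 0.62  0.52 -2.83] M [-0.2   0.33  0.08] 17.18
8 24.36 [571.34  59.04 153.02] F [ 0.79  0.16 -2.97] M [-0.41  0.41  0.05] 17.09
('d', 5) 24.68 [570.61  64.44 152.98] F [-0.55  0.5  -3.88] M [-0.15  0.62  0.09] 17.01
('d', 10) 24.99 [569.88  69.43 153.01] F [-1.16  0.36 -4.3 ] M [-0.05  0.75  0.09] 17.2
('d', 16) 25.34 [568.94  75.31 153.03] F [-1.27  0.6  -3.76] M [-0.07  0.86  0.13] 17.66
('d', 23) 25.73 [567.85  82.25 153.01] F [-1.3   1.62 -4.31] M [-0.08  1.01  0.12] 17.1
('d', 30) 26.11 [566.76  89.18 153.02] F [-2.29  0.33 -4.5 ] M [-0.11  1.15  0.14] 17.19
```

```bash
python3 - <<'E'
from h import *
np.set_printoptions(precision=2,suppress=True)
G=np.load("G.npy");yc=np.radians(9);ex=np.array([np.cos(yc),np.sin(yc),0]);ey=np.array([-np.sin(yc),np.cos(yc),0])
K0=np.array([570.3,59.,159]);H=K0+56*ex+188.5*ey;print("H",H)
P0=G+[0,0,7]+30*ey;q0=R.from_quat(tilt(np.pi/2+yc,np.radians(5)))
for th in np.arange(1,13)*0.58/12:
    r=R.from_euler('z',-th);p=H+r.apply(P0-H)
    bot.line_to(p,45,(r*q0).as_quat());s=bot.read_state()
    f=r.inv().apply(s["contact_force"]);print(round(th,3),round(s["t"],2),s["tcp_pos"]-p,"F gate frame",[f@ex,f@ey,f[2]],s["moment"],round(s["width"],2))
    if np.linalg.norm(f)>15: print("STOP");break
bot.pause(.2)
im,c=shot("scene","s8");im2,_=shot("top","t8");im3,_=shot("wrist","w8");print(bot.read_state()["t"])
cv2.imwrite("pics/c8.png",np.hstack([cv2.resize(im[110:290,110:290],(400,400)),cv2.resize(im2[90:270,140:320],(400,400))])[...,::-1])
E
```

```text
H [596.12 253.94 159.  ]
0.048 26.44 [0.68 0.3  0.54] F gate frame [np.float64(0.3598256493727681), np.float64(-0.018668311164151845), np.float64(-3.6569870546420664)] [-0.17  0.08  0.07] 17.02
0.097 26.77 [0.47 0.13 0.33] F gate frame [np.float64(0.6208923064054556), np.float64(-0.025568872105071742), np.float64(-4.21354386457564)] [-0.26  0.06  0.12] 17.14
0.145 27.11 [0.31 0.02 0.15] F gate frame [np.float64(0.10249628131988235), np.float64(-0.5229004316577297), np.float64(-2.2591805939731042)] [-0.29 -0.04  0.11] 17.16
0.193 27.44 [ 0.23 -0.03  0.12] F gate frame [np.float64(1.599074520495199), np.float64(-0.411137395317044), np.float64(-3.05773987200241)] [-0.35 -0.03  0.07] 16.97
0.242 27.77 [ 0.2  -0.02  0.09] F gate frame [np.float64(0.35538622985211493), np.float64(-0.46532035721644965), np.float64(-2.6409484651384645)] [-0.33 -0.1   0.05] 17.11
0.29 28.11 [ 0.23 -0.06  0.07] F gate frame [np.float64(1.0766917633515964), np.float64(-1.2306038577998961), np.float64(-1.941788232595736)] [-0.32 -0.1   0.1 ] 17.21
0.338 28.44 [ 0.18 -0.06  0.05] F gate frame [np.float64(1.639868
[... 257 characters left out ...]
5  0.09] 17.47
0.435 29.11 [ 0.2  -0.04  0.06] F gate frame [np.float64(1.3648484931039564), np.float64(0.32396378119925806), np.float64(-3.2667973167520636)] [-0.25 -0.22  0.08] 16.94
0.483 29.44 [ 0.15 -0.06  0.04] F gate frame [np.float64(1.5888802506143274), np.float64(-1.0770457026289144), np.float64(-2.0608908396992662)] [-0.34 -0.28  0.1 ] 17.28
0.532 29.77 [ 0.13 -0.08  0.02] F gate frame [np.float64(2.281711063199512), np.float64(0.24050939120820417), np.float64(-2.5269435697967837)] [-0.31 -0.33  0.09] 17.11
0.58 30.11 [ 0.09 -0.14 -0.04] F gate frame [np.float64(2.2505668234885268), np.float64(0.42147942252996873), np.float64(-3.0350676666857224)] [-0.35 -0.26  0.09] 17.07
30.4583
```

View pics/c8.png

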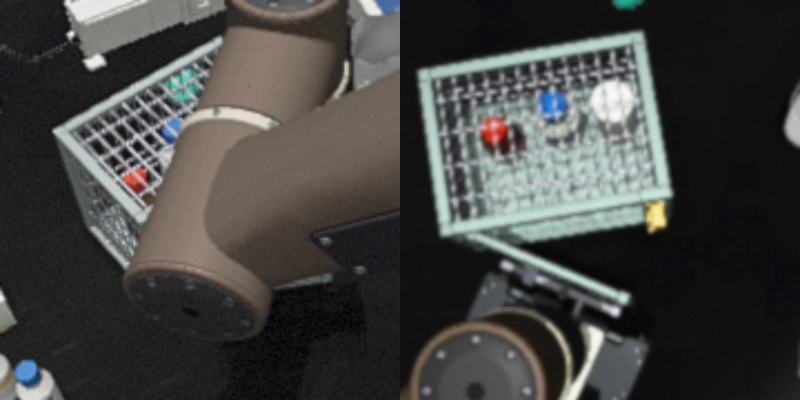

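The gate stands open, held by the knob. In the top crop its free edge is at (628,300), hinge side at about (470,237). A numerical check of the opening.

```bash
python3 - <<'E'
from h import *
np.set_printoptions(precision=1,suppress=True)
ct=cam("top");f=lambda u,v:((u-400)*.45+140,v*.45+90)
E=onz(ct,[f(630,297),f(485,240)],174);print(E)
C=onz(ct,[f(441,237),f(672,197)],205);yc=np.arctan2(C[0,0]-C[1,0],C[0,1]-C[1,1]);print(C,"cage yaw",-np.degrees(yc),"width",np.linalg.norm(C[0]-C[1]))
v=E[1]-E[0];print("opening rad",np.arctan2(v[1],v[0])*-1+np.pi/2+(-yc), "edge-hinge dist",np.linalg.norm(E[0,:2]-[596,254]))
H=np.array([596.12,253.94]);u=(H-E[0,:2]);print("via hinge",np.pi/2-yc-np.arctan2(u[1],u[0]))
s=bot.read_state();print(s["t"],s["contact_force"],s["width"],s["finger_force"],np.abs(s["qvel"]).max())
E
```

```text
[[521.   56.2 174. ]
 [588.1 227.8 174. ]]
[[588.9 272.5 205. ]
 [634.4   7.1 205. ]] cage yaw 9.727347862315478 width 269.3081315838789
opening rad 0.5425589315291598 edge-hinge dist 211.5193144374577
via hinge 0.532736813211816
30.4583 [ 1.8 -0.7 -2.4] 17.25994458681657 25.01697599887848 0.003982931751283513
```

The picture gives 0.54 ± 0.03 rad and the arm kinematics 0.58 ± 0.015. I'll nudge 0.01 rad further so both readings sit close to 12 cm, then hand in while still holding the knob.

```bash
python3 - <<'E'
from h import *
s=bot.read_state();H=np.array([596.12,253.94,0]);r=R.from_euler('z',-0.01)
p=H+r.apply(s["tcp_pos"]-H)
bot.line_to(p,20,(r*R.from_quat(s["eef_rot"])).as_quat());bot.pause(.4)
s=bot.read_state();print(s["t"],s["contact_force"],s["width"],s["finger_force"])
print(bot.close_job())
E
```

```text
31.1083 [ 1.52777731 -1.01757129 -2.65572529] 16.911613156487864 25.015086829662323
the job is handed in; nothing more can be done
None
```

Job handed in at 31 s: the spatula lies in its place with its blade in the wide end, the brush was left alone, and the bolt was lifted over the lip and drawn about 30 mm with forces under 5 N. The gate is held by the red knob about 12 cm ajar (the arm's position gives 0.59 rad; the last picture, before a final 0.01 rad nudge, gave about 0.54).

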